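Load a dropper bottle into a sprung feed track

ROBOT

A 7-joint arm with a two-finger parallel gripper is mounted at the origin on a cart in front of the work surface, level with it; the furniture and walls round the work are solid. World frame = base frame: x ahead of the robot, y to its left, z up, the work surface at z = 0. Lengths are in m, angles in rad, forces in N, time in s.
With the tool pointing down it reaches from about 0.4 to 0.85 m from the base axis. Payload 10.4 kg.
Tool frame: the origin (TCP) lies on the centre line of the jaws, within the pads' length; the fingertips stand 11 mm ahead of it and the grasp point (between the pads) lies 8 mm behind it (tip_reach is the distance from the TCP to the fingertips, in m); z points along the fingers, y is the line along which they close (so a half turn about z gives the same grasp; the last joint's range is limited). The gripper opens to 85 mm and grips with 20 to 120 N. Pads are 22 mm wide; open, the fingers measure 114 mm over their backs; the gripper's body (76 mm by 85 mm) begins 54 mm behind the grasp point. The pads swing forward as they close: fully open they stand 13 mm farther back than shut.
Start: joints at [-1.214, 0.332, -0.065, 1.46, 0.022, 1.35, -0.088], TCP at [0.232, 0.58, 0.242] pointing down, gripper open.
Joint ranges: [-2.6, 2.6], [-0.5, 2.12], [-1.47, 1.34], [0.16, 2.42], [-1.27, 4.41], [0.06, 2.06], [-2.6, 2.6]. Speed limits (rad/s): [2.22, 2.22, 2.79, 2.79, 3.14, 3.14, 3.14].

INTERFACE

Orientations are given as a unit quaternion [x, y, z, w].
In Python, from workcell import get_obs, camera, hand_in, tip_reach gives the robot as it stands. The module is installed in compiled form; this text tells all that it offers.
- The arm moves only by the tool move_arm, never from a script. Its argument "plan" is a list of rows, each an object with "delta_pos": the shift along the tool's x, y, z in a scale on which 1.0 is 0.75 m, a list of three; "turn": the turn, a rotation vector about the tool's x, y, z in shares of 2 pi rad (1.0 is 2 pi rad), a list of three; "fingers": the closure, from 0 (fully open) to 1 (shut). A call has 1 to 12 rows; each row is the pose to reach, as a shift and turn from the pose commanded when the call began, along the tool's axes at that moment; what a row does not reach only later rows make up. A row lasts 1/8 s, in which the tool goes at most 62.5 mm and 10.7 degrees, less where a joint would pass 70% of its speed; a pose out of reach is approached as far as the arm can. No shift or turn number may pass 1 either way. A call with a gripper value outside its range is refused whole. The fingers move at their own pace and stop on an object; "force" is the grip in N (left out, the last holds). Time passes only in rows, so rows that repeat a pose let the fingers close. It gives the time, the measured TCP pose, the force, the opening and the grip force at its end, in the units of the state.
- get_obs(): the state, without advancing time (a new reading comes with each control period).
- camera(name): name is "scene" or "top"; returns a dict with "color" (384x512x3 uint8, red, green, blue), "range_z" (384x512 float32, m along the optical axis (not along the pixel's ray), 0 where there is no reading), "fx", "fy", "cx", "cy" (pixels), "k1" (the pictures are not rectified: a ray, as slopes to the right and down, at radius r is drawn at 1 + k1 r^2 times it, then the intrinsics apply), "R" (3x3) and "t" (3): a world point X has camera coordinates R X + t. Camera axes: x right, y down, z forward; pixel columns grow to the right and rows downward; lengths in m; the calibration is good to about 2 mm. A picture is of the moment at which its call begins.
- hand_in(): hands the job in; it is judged then, once.
The state is a dict: "clock": time; "joint_pos": joint angles; "joint_velocities": joint speeds; "tau": joint torques, N m; "position": TCP position; "ee_rot": TCP orientation; "ft_force": force on the tool from outside, world axes, zero at the start; "torque": the same for the moment, N m; "grip_width": opening from 0.0 (shut) to 1.0 (fully open); "grasp_force": force on a finger pad.
Only numpy, scipy, OpenCV 4.12 (cv2) and the standard library are available. Lean on these libraries where they do the work, as an engineer would, in place of code of your own. Each camera call takes 0.05 s, during which the arm holds its last target. There are 200 camera calls.

TASK

The feed track has room for another dropper bottle behind the one that is in it. Pull the track's sprung pusher back by its upright grip until its catch drops in and holds it back by itself, feeling for the catch rather than ramming the pusher against its end stop; then stand the loose dropper bottle (the tall one with the rubber bulb) upright in the open gap, without jamming it against the track. Finally press the thumb pad gently to let the pusher close, so that both bottles stand upright in line, pressed up against the front stop, and leave the two short screw-cap bottles standing where they are.

Things in the scene. Friction and masses are not known exactly. Their poses are not given: they have to be found in the camera images.
- track: Fixed aluminium feed track, 250 x 70 mm; origin at the middle of its underside, z up. +x: feed direction, away from the robot, to the front stop (its rear face at x = 107 mm); the pusher pulls back to -x. The base's top, z = 8 mm, is the channel floor. Side walls 5 mm thick, z = 8 to 48 mm, make an open-topped channel 26 mm wide about y = 0. Force of the new bottle on the track: under 30 N.
- track_bay (a point): Point on the channel floor (z = 8 mm of the track, x = +60 mm, y = 0) over which a new bottle can be lowered, clear of the first bottle and of the held-back pusher. Axes as the track's.
- track_rail (a point): Point on the channel floor at track x = -43 mm, the middle of the range where a keeper is clamped astride the track (dark lips and end stops between cheeks, y = 21 to 36 mm on both sides, top z = 72 mm). The keeper's place along x varies by 22 mm either way and is not measured: it is found by feel (see pusher).
- pusher (a joint): Pusher travel in m, growing as it is pulled back: front face at track x = 0.107 - value. 0.023 at the start, 0.046 with two bottles; caught somewhere from 0.066 to 0.110. A ramp adds 3 to 6 N to the spring's 6 to 8 N from 16 mm before the catch is in; that force drops off over the last 6 mm. A rigid end stop comes 4.5 mm later. Closes forward by itself, damped (40 N s/m).
- pusher_grip (a point): Point at which to pinch the pusher's upright dark grip, 79 mm above the worktop and 20 mm behind the pusher's face. The grip is 14 mm wide across the track (y), 16 mm along it (x); its 20 x 18 mm cap, 4 mm thick, tops out 99 mm above the worktop. It is free of the walls from 48 mm up. Axes as the track's.
- catch: Catch on the pusher, 46 mm behind the grip: steel crossbar across the track, 8 mm thick, 61 mm long, with a black thumb pad above. Origin in the middle of the bar, 60 mm above the worktop when up. Sprung up, pressed down at most 9 mm; lets go about 6.5 mm down, which takes some 7 N. The force on it must stay under 25 N, at the end stop as well as in pressing.
- catch_pad (a point): Middle of the top of the thumb pad (22 mm along the track, 20 mm across), 84 mm above the worktop when up; moves with the pusher. When caught, the keeper's 72 mm high cheeks stand 21 mm to either side of it.
- bottle_in: Dropper bottle that already stands in the track against the front stop; same shape as bottle_new, origin at the centre of its underside.
- bottle_new: Loose dropper bottle to be loaded: glass body 23 mm in diameter, 60 mm high, above it collar and rubber bulb up to 90 mm (18 mm in diameter to the fingers); about 22 g. Origin at the centre of its underside, z up. It stands on the worktop to the right of the track, in one of three places shared with two short bottles.
- short_a: Bystander: short white screw-cap bottle, 23 mm in diameter, 70 mm high, no bulb; origin at the centre of its underside. Stands to the right near bottle_new.
- short_b: Bystander: another short white screw-cap bottle like short_a.
There are look-alikes about, which are no part of the job. What is shaped like the bottle_in but brown or purple is not meant.

How it is judged:
By the outcome, as a careful person would: the job done as asked, in the order asked, and still so for the second after the job is handed in, with the robot touching nothing.
It also fails if it takes over 67 s, if anything falls off the work surface, if the arm or the gripper's body presses on something with over 40 N, if the wrist force passes 120 N, or if a joint passes its speed limit or range.

## Working session

There is one attempt and no reset: what is moved stays moved. The work goes in short steps, Python scripts to look and compute and a tool call to move; the robot and the scene stay as the last step left them, time stands still between calls to the robot, and variables do not carry over. Pictures are saved under pics/ and viewed, at most 10 in all, crops included, and the job is handed in when it is done.

Besides the shell and the picture viewer there is one more tool, called after "Emit:" by a JSON object that holds its "api" and its "payload", one argument or row to a line. move_arm: Moves the arm, as the interface text tells. Its arguments: {"type":"object","properties":{"plan":{"type":"array","items":{"type":"object","properties":{"delta_pos":{"type":"array","items":{"type":"number"}},"turn":{"type":"array","items":{"type":"number"}},"fingers":{"type":"number"}}}},"force":{"type":"number"}},"required":["plan"]}

```bash
mkdir -p pics
cat > h.py <<'E'
import numpy as np, cv2
from workcell import get_obs, camera, hand_in, tip_reach
def pts(c):
    h,w=c["range_z"].shape
    u,v=np.meshgrid(np.arange(w),np.arange(h))
    K=np.array([[c["fx"],0,c["cx"]],[0,c["fy"],c["cy"]],[0,0,1.]])
    D=np.array([c["k1"],0,0,0,0.])
    p=cv2.undistortPoints(np.stack([u,v],-1).reshape(-1,1,2).astype(float),K,D).reshape(h,w,2)
    z=c["range_z"]; P=np.dstack([p[...,0]*z,p[...,1]*z,z])
    return (P-c["t"])@c["R"]   # R^T (P-t)
E
python3 - <<'E'
from h import *
o=get_obs(); print(o, tip_reach)
for n in("scene","top"):
    c=camera(n); np.savez(""+n,**c); cv2.imwrite(f"pics/{n}0.png",c["color"][...,::-1]); print(n,c["k1"],c["fx"],-c["R"].T@c["t"])
E
```

```text
{'clock': 0.0, 'joint_pos': array([-1.21361669,  0.33287668, -0.06466958,  1.46094769,  0.02160661,
        1.34985236, -0.08851462]), 'joint_velocities': array([-0.00053436, -0.00029496,  0.00225954,  0.00056716, -0.00123023,
        0.00037721, -0.00078819]), 'tau': array([ 1.64767916e-04, -6.25450373e+01,  4.92552831e-02, -3.91607237e+01,
        1.62799854e-02,  9.91240988e-03, -5.11759808e-07]), 'position': array([0.23159097, 0.58013572, 0.24150978]), 'ee_rot': array([ 1.88760864e-01,  9.82022838e-01, -6.88204854e-04, -9.20157732e-05]), 'ft_force': array([-0.13837011, -0.13144109,  0.844453  ]), 'torque': array([-0.02557733, -0.0069315 , -0.00844547]), 'grasp_force': 0.0, 'grip_width': 1.0007029143439865} 0.011
scene 0.04864940511564923 455.3219475677352 [0.15284293 0.43029435 0.59418001]
top -0.09985544905997022 374.36280768788566 [ 0.34754106 -0.2190088   0.92966684]
```

View pics/scene0.png

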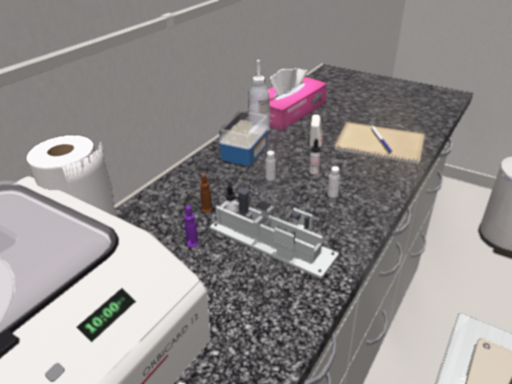

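View pics/top0.png

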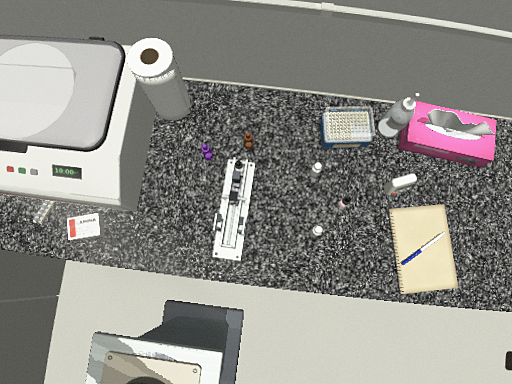

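The scene view shows the track at about (270,235) with the grip near (243,200). The loose dropper bottle is at (315,158), with short bottles at (270,166) and (334,182). In the top view the track runs from (228,255) to (241,162), the dropper bottle is at (345,202), and the shorts are at (318,168) and (318,231).

Run:
```python
from h import *
for n,(x0,y0,x1,y1),box in(("top",(195,140,375,265),0),("scene",(190,130,360,275),0)):
    c=dict(np.load(n+".npz")); P=pts(c); col=c["color"].astype(int)
    cv2.imwrite(f"pics/{n}_crop.png",cv2.resize(c["color"][y0:y1,x0:x1,::-1],None,fx=4.4,fy=4.1 if 0 else 4.4,interpolation=cv2.INTER_CUBIC))
    sub=P[y0:y1,x0:x1]; print(n,"corners",P[y0,x0],P[y1,x1], "median z",np.median(sub[...,2]))
    m=np.zeros(c["range_z"].shape,np.uint8); m[y0:y1,x0:x1]=(sub[...,2]>0.025)&(sub[...,2]<.2)&(c["range_z"][y0:y1,x0:x1]>0)
    k,L,S,C=cv2.connectedComponentsWithStats(m)
    for i in range(1,k):
        if S[i,4]<12: continue
        Q=P[L==i]; t=Q[Q[:,2]>Q[:,2].max()-.008]
        print(i,S[i],"zmax %.3f"%Q[:,2].max(),"topmean",t.mean(0).round(4),"mean",Q.mean(0).round(3),col[L==i].mean(0).round())
    # white base
    b=(col.min(-1)>150)&(P[...,2]<.02)&(P[...,2]>-.005); bm=np.zeros_like(m); bm[y0:y1,x0:x1]=b[y0:y1,x0:x1]
    k,L,S,C=cv2.connectedComponentsWithStats(bm); i=1+S[1:,4].argmax(); Q=P[L==i]
    r=cv2.minAreaRect((Q[:,:2]*1000).astype(np.float32)); print("base",S[i],r,np.median(Q[:,2]))
```

```text
top corners [ 0.66241687 -0.01765003  0.0008592 ] [ 3.96167198e-01 -5.07702660e-01  3.07056498e-04] median z 0.0012242751999852254
1 [244 140  10   8  61] zmax 0.073 topmean [ 0.6544 -0.1615  0.0677] mean [ 0.655 -0.161  0.048] [96. 63. 41.]
2 [323 140  49   7 269] zmax 0.069 topmean [ 0.6848 -0.3922  0.0651] mean [ 0.686 -0.401  0.048] [110. 118. 121.]
3 [202 144  11  15 111] zmax 0.092 topmean [ 0.6202 -0.061   0.0884] mean [ 0.616 -0.063  0.061] [108.  59. 138.]
4 [ 213  158   36   90 1174] zmax 0.103 topmean [ 0.5622 -0.1462  0.0995] mean [ 0.502 -0.145  0.058] [159. 162. 159.]
5 [310 163  11  13 100] zmax 0.073 topmean [ 0.6093 -0.3327  0.0701] mean [ 0.606 -0.331  0.056] [186. 186. 181.]
6 [338 196  13  12 115] zmax 0.091 topmean [ 0.5361 -0.4082  0.0887] mean [ 0.533 -0.405  0.062] [101.  93.  91.]
11 [311 225  11  11  93] zmax 0.075 topmean [ 0.4594 -0.3481  0.0708] mean [ 0.458 -0.346  0.058] [202. 202. 197.]
base [212 231  32  30 521] ((399.345947265625, -140.59930419921875), (68.43388366699219, 73.91758728027344), 0.8368337750434875) 0.008722626254363073
scene corners [ 0.
[... 467 characters left out ...]
 171] zmax 0.072 topmean [ 0.6076 -0.3294  0.0686] mean [ 0.607 -0.327  0.049] [161. 155. 156.]
5 [328 166  12  23 204] zmax 0.072 topmean [ 0.4565 -0.345   0.0684] mean [ 0.455 -0.342  0.049] [164. 160. 160.]
6 [200 174  11  30 258] zmax 0.090 topmean [ 0.6597 -0.1561  0.0865] mean [ 0.658 -0.153  0.055] [83. 53. 35.]
7 [ 216  184  106   73 3139] zmax 0.100 topmean [ 0.5619 -0.1421  0.0976] mean [ 0.494 -0.138  0.051] [124. 125. 126.]
8 [190 206   8  32 157] zmax 0.090 topmean [ 0.6156 -0.0601  0.0859] mean [ 0.612 -0.057  0.051] [ 84.  42. 109.]
base [289 247  49  28 616] ((398.2063293457031, -144.18482971191406), (84.0480728149414, 65.6524658203125), 87.1724853515625) 0.006547687477012508
```

View pics/top_crop.png

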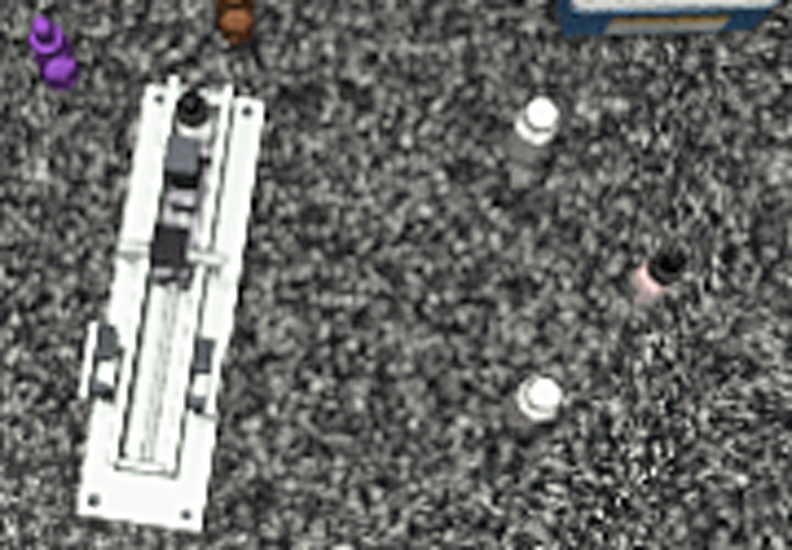

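View pics/scene_crop.png

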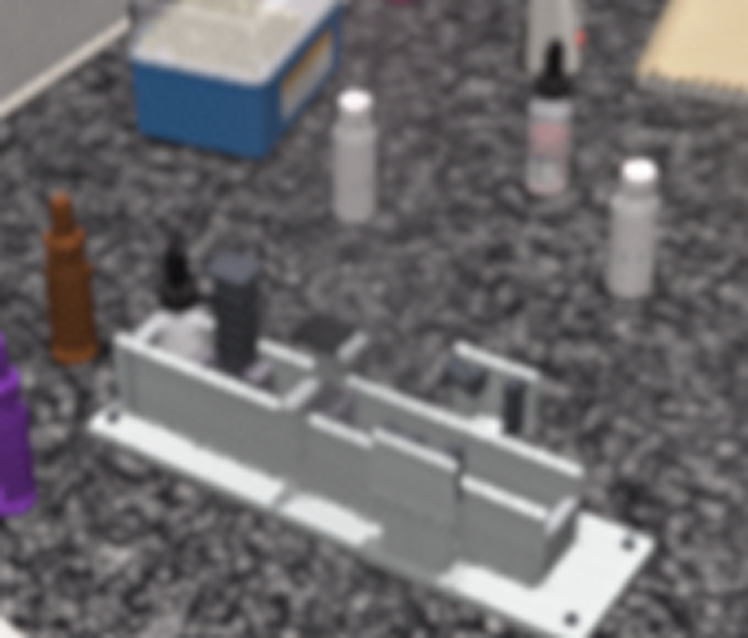

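The crops show:
- **Top:** base corners at (147,85), (265,98), (205,530) and (78,512). The grip cap is at (183,157), the pad at (169,247), the in-track bulb at (191,107), the keeper at y≈330–410, and the new bottle's bulb at (668,265).
- **Scene:** the new bottle is upright at (550,120), and the keeper is at about (420,450).

```bash
cat >> h.py <<'E'
def ray(c,uv,z):
    K=np.array([[c["fx"],0,c["cx"]],[0,c["fy"],c["cy"]],[0,0,1.]])
    p=cv2.undistortPoints(np.array(uv,float).reshape(-1,1,2),K,np.array([c["k1"],0,0,0,0.])).reshape(-1,2)
    d=np.c_[p,np.ones(len(p))]@c["R"]; o=-c["R"].T@c["t"]
    return o+d*((np.broadcast_to(z,len(p))-o[2])/d[:,2])[:,None]
E
python3 - <<'E'
from h import *
T=dict(np.load("top.npz")); S=dict(np.load("scene.npz"))
def rt(uv,z): return ray(T,(np.array(uv)+.5)/4.4-.5+[195,140],z)
def rs(uv,z): return ray(S,(np.array(uv)+.5)/4.4-.5+[190,130],z)
c=rt([(147,85),(265,98),(205,530),(78,512)],.008); print("corners",c.round(4)); print("sides",np.linalg.norm(c-np.roll(c,-1,0),axis=1).round(4),"centre",c.mean(0).round(4))
f=(c[0]+c[1]-c[2]-c[3])/2; l=(c[0]+c[3]-c[1]-c[2])/2; print("yaw",np.arctan2(f[1],f[0]),np.arctan2(-l[0],l[1]))
c2=rs([(90,425),(653,543)],.008); print("scene corners FL? RR",c2.round(4), c2.mean(0).round(4))
print("screws top",rt([(159,99),(247,112),(186,515),(94,500)],.008).round(4).tolist()); print("screws scene",rs([(112,416),(628,545),(571,619)],.008).round(4).tolist())
print("grip",rt([(183,157)],.099).round(4),rs([(236,262)],.099).round(4))
print("pad",rt([(169,247)],.084).round(4),rs([(331,336)],.084).round(4))
print("bulb in",rt([(191,105)],.088).round(4),rs([(177,245)],.088).round(4))
print("bulb new",rt([(669,264)],.085).round(4),rs([(555,58)],.082).round(4))
for n,c,(x0,y0,x1,y1) in(("top",T,(205,155,260,262)),("scene",S,(205,180,345,275))):
    P=pts(c)[y0:y1,x0:x1].reshape(-1,3); Q=P[(P[:,2]>.043)&(P[:,2]<.054)]
    r=cv2.minAreaRect((Q[:,:2]*1000).astype(np.float32)); print(n,"wall",len(Q),r)
    col=c["color"][y0:y1,x0:x1].reshape(-1,3).astype(int)
    for nm,lo,hi in(("grip cap",.094,.104),("pad",.080,.088)):
        m=(P[:,2]>lo)&(P[:,2]<hi); G=P[m]; print(nm,m.sum(),G.mean(0).round(4),G.min(0).round(3),G.max(0).round(3))
E
```

```text
corners [[ 0.6192 -0.1121  0.008 ]
 [ 0.6197 -0.1815  0.008 ]
 [ 0.3697 -0.179   0.008 ]
 [ 0.3707 -0.1079  0.008 ]]
sides [0.0694 0.2501 0.0711 0.2486] centre [ 0.4949 -0.1451  0.008 ]
yaw -0.013353265798860392 -0.0037901298624092327
scene corners FL? RR [[ 0.6148 -0.1098  0.008 ]
 [ 0.3654 -0.1723  0.008 ]] [ 0.4901 -0.1411  0.008 ]
screws top [[0.6117, -0.1202, 0.008], [0.6101, -0.1721, 0.008], [0.3765, -0.1675, 0.008], [0.3784, -0.1158, 0.008]]
screws scene [[0.6101, -0.1202, 0.008], [0.3738, -0.1657, 0.008], [0.3753, -0.1142, 0.008]]
grip [[ 0.5559 -0.1467  0.099 ]] [[ 0.5557 -0.1455  0.099 ]]
pad [[ 0.5105 -0.1446  0.084 ]] [[ 0.5039 -0.1389  0.084 ]]
bulb in [[ 0.5875 -0.1461  0.088 ]] [[ 0.5943 -0.1555  0.088 ]]
bulb new [[ 0.5331 -0.4062  0.085 ]] [[ 0.5306 -0.4034  0.082 ]]
top wall 504 ((504.82867431640625, -122.73876190185547), (223.5386199951172, 104.3204345703125), 6.243142604827881)
grip cap 78 [ 0.5626 -0.1461  0.0994] [ 0.549 -0.155  0.094] [ 0.591 -0.137  0.103]
pad 98 [ 0.5235 -0.1454  0.0843] [ 0.502 -0.155  0.08 ] [ 0.592 -0.135  0.088]
scene wall 981 ((490.1793518066406, -175.69346618652344), (283.6639404296875, 203.3918914794922), 40.831825256347656)
grip cap 91 [ 0.5611 -0.1425  0.098 ] [ 0.546 -0.153  0.094] [ 0.59  -0.134  0.1  ]
pad 153 [ 0.5298 -0.141   0.0837] [ 0.498 -0.153  0.08 ] [ 0.59  -0.131  0.088]
```

```bash
cat >> h.py <<'E'
from scipy.spatial.transform import Rotation as Ro
TC=np.array([.4935,-.1437,0]); YAW=-.019
def tr(x,y,z): return (TC+Ro.from_euler("z",YAW).apply([x,y,z])).round(4)
def plan(targets,yaw=YAW):
    "world TCP targets -> tool-frame deltas from measured pose; yaw of tool y = 90deg+yaw"
    o=get_obs(); R=Ro.from_quat(o["ee_rot"])
    G=Ro.from_matrix(np.array([[-1,0,0],[0,1,0],[0,0,-1.]])); G=Ro.from_euler("z",yaw)*G
    print("turn",(R.inv()*G).as_rotvec().round(4))
    for t in targets: print(np.round(t,4),"->",R.inv().apply(np.array(t)-o["position"]).round(4))
E
python3 - <<'E'
from h import *
T=dict(np.load("top.npz")); S=dict(np.load("scene.npz"))
for c in(T,S):
    P=pts(c).reshape(-1,3); P=P[c["range_z"].ravel()>0]
    m=(P[:,1]>.03)&(P[:,1]<.5)&(P[:,2]>.1)&(P[:,0]<1)&(P[:,2]<.5); print("machine min x",np.percentile(P[m],[0,1,5],axis=0).round(3).tolist(),"zmax",P[m,2].max())
    L=Ro.from_euler("z",-YAW).apply(P-TC)
    m=(abs(abs(L[:,1])-.028)<.012)&(L[:,0]<0.005)&(L[:,0]>-.1)&(L[:,2]>.064)&(L[:,2]<.08); print("keeper",m.sum(),np.percentile(L[m],[0,5,50,95,100],axis=0).round(4).tolist())
    for nm,w in(("walls", (L[:,2]>.045)&(L[:,2]<.051)&(abs(L[:,1])<.02)&(L[:,0]>-.12)&(L[:,0]<-.07)),):
        print(nm,w.sum(),np.percentile(L[w],[0,5,50,95,100],axis=0).round(4).tolist())
plan([(.30,.38,.26),(.42,.05,.26),tr(.064,0,.20),tr(.064,0,.13)])
E
```

```text
machine min x [[0.449, 0.03, 0.1], [0.454, 0.036, 0.11], [0.474, 0.06, 0.132]] zmax 0.31254050621394497
keeper 162 [[-0.0645, -0.0362, 0.0641], [-0.061, -0.0353, 0.0651], [-0.0401, 0.021, 0.0716], [-0.0262, 0.0337, 0.0742], [-0.0246, 0.0352, 0.076]]
walls 51 [[-0.097, -0.0188, 0.0453], [-0.0964, -0.0183, 0.0461], [-0.0844, 0.0122, 0.048], [-0.0709, 0.0164, 0.0505], [-0.0703, 0.0174, 0.051]]
machine min x [[0.446, 0.03, 0.1], [0.449, 0.033, 0.108], [0.456, 0.046, 0.125]] zmax 0.4349759164260669
keeper 279 [[-0.068, -0.035, 0.064], [-0.0653, -0.0319, 0.0647], [-0.046, -0.0187, 0.0694], [-0.0304, 0.0372, 0.073], [-0.0286, 0.0385, 0.0742]]
walls 70 [[-0.0992, -0.018, 0.0451], [-0.0972, -0.0154, 0.0452], [-0.084, -0.0106, 0.0466], [-0.0717, 0.0193, 0.0488], [-0.0701, 0.0199, 0.0495]]
turn [-1.300e-03 -1.000e-04 -3.608e-01]
[0.3  0.38 0.26] -> [-0.1377 -0.1606 -0.0182]
[0.42 0.05 0.26] -> [-0.3715 -0.4226 -0.0178]
[ 0.5575 -0.1449  0.2   ] -> [-0.5715 -0.5525  0.0424]
[ 0.5575 -0.1449  0.13  ] -> [-0.5714 -0.5525  0.1124]
```

Run:
```python
from h import *
T=dict(np.load("top.npz")); S=dict(np.load("scene.npz"))
for c in(T,S):
    P=pts(c).reshape(-1,3); P=P[c["range_z"].ravel()>0]
    for a in np.arange(-.05,.6,.05):
        m=(P[:,1]>a)&(P[:,1]<a+.05)&(P[:,2]>.06)&(P[:,0]<.65)&(P[:,0]>.3)&(P[:,2]<.5)
        if m.sum()>5: print("%.2f"%a,m.sum(),"minx %.3f zmax %.3f; z of front edge %.3f"%(P[m,0].min(),P[m,2].max(),P[m,2][P[m,0]<P[m,0].min()+.02].max()))
```

```text
0.05 1369 minx 0.453 zmax 0.183; z of front edge 0.138
0.10 2619 minx 0.449 zmax 0.215; z of front edge 0.140
0.15 2316 minx 0.449 zmax 0.221; z of front edge 0.139
0.20 2107 minx 0.449 zmax 0.222; z of front edge 0.140
0.25 2005 minx 0.450 zmax 0.223; z of front edge 0.140
0.30 1964 minx 0.449 zmax 0.222; z of front edge 0.141
0.35 1107 minx 0.449 zmax 0.222; z of front edge 0.140
0.40 20 minx 0.449 zmax 0.192; z of front edge 0.114
-0.05 11 minx 0.612 zmax 0.070; z of front edge 0.070
0.10 4531 minx 0.446 zmax 0.211; z of front edge 0.137
0.15 6934 minx 0.445 zmax 0.218; z of front edge 0.138
0.20 8412 minx 0.446 zmax 0.220; z of front edge 0.138
0.25 7381 minx 0.448 zmax 0.219; z of front edge 0.138
0.30 2345 minx 0.481 zmax 0.210; z of front edge 0.159
```

Careful with the scale: shifts go in shares of 0.75 m and turns go in shares of 2 pi rad. That gives: -0.5715 m is -0.762, -0.138 m is -0.184, -0.361 rad is -0.0575.

Emit:
{"api": "move_arm", "payload": {
  "plan": [
    {"delta_pos": [-0.184, -0.2147, -0.04], "turn": [0, 0, -0.0286], "fingers": 0},
    {"delta_pos": [-0.184, -0.2147, -0.04], "turn": [0, 0, -0.0573], "fingers": 0},
    {"delta_pos": [-0.184, -0.2147, -0.04], "turn": [0, 0, -0.0575], "fingers": 0},
    {"delta_pos": [-0.184, -0.2147, -0.04], "turn": [0, 0, -0.0575], "fingers": 0},
    {"delta_pos": [-0.496, -0.564, -0.04], "turn": [0, 0, -0.0575], "fingers": 0},
    {"delta_pos": [-0.496, -0.564, -0.04], "turn": [0, 0, -0.0575], "fingers": 0},
    {"delta_pos": [-0.496, -0.564, -0.04], "turn": [0, 0, -0.0575], "fingers": 0},
    {"delta_pos": [-0.496, -0.564, -0.04], "turn": [0, 0, -0.0575], "fingers": 0},
    {"delta_pos": [-0.496, -0.564, -0.04], "turn": [0, 0, -0.0575], "fingers": 0},
    {"delta_pos": [-0.496, -0.564, -0.04], "turn": [0, 0, -0.0575], "fingers": 0},
    {"delta_pos": [-0.762, -0.7367, 0.056], "turn": [0, 0, -0.0575], "fingers": 0.3},
    {"delta_pos": [-0.762, -0.7367, 0.056], "turn": [0, 0, -0.0575], "fingers": 0.3}
  ],
  "force": 40
}}

```text
clock: 1.6
position: [0.4902, -0.0494, 0.2359]
ee_rot: [0.009, 1.0, 0.0, 0.001]
ft_force: [0.4, 1.5, 0.5]
grip_width: 0.7
grasp_force: 0.0
```

Run:
```python
from h import *
plan([tr(.064,0,.13),tr(.064,0,.071)]); print(get_obs()["grip_width"])
```

```text
turn [0.0006 0.0013 0.001 ]
[ 0.5575 -0.1449  0.13  ] -> [-0.0689 -0.0943  0.1059]
[ 0.5575 -0.1449  0.071 ] -> [-0.0688 -0.0943  0.1649]
0.6996550884557955
```

Converted, 0.106 m is 0.1413, -0.0943 m is -0.1257.

Emit:
{"api": "move_arm", "payload": {
  "plan": [
    {"delta_pos": [-0.092, -0.1257, 0.0533], "turn": [0, 0, 0], "fingers": 0.4},
    {"delta_pos": [-0.092, -0.1257, 0.08], "turn": [0, 0, 0], "fingers": 0.4},
    {"delta_pos": [-0.092, -0.1257, 0.1413], "turn": [0, 0, 0], "fingers": 0.4},
    {"delta_pos": [-0.092, -0.1257, 0.1413], "turn": [0, 0, 0], "fingers": 0.4},
    {"delta_pos": [-0.092, -0.1257, 0.1413], "turn": [0, 0, 0], "fingers": 0.4}
  ]
}}

```text
clock: 2.22
position: [0.5571, -0.143, 0.1317]
ee_rot: [0.009, 1.0, 0.0, 0.001]
ft_force: [0.2, 0.5, 0.3]
grip_width: 0.601
grasp_force: 0.0
```

Run:
```python
from h import *
plan([tr(.063,0,.071)]); print(get_obs()["position"])
```

```text
turn [0.0003 0.0012 0.0009]
[ 0.5565 -0.1449  0.071 ] -> [ 0.0007 -0.0019  0.0607]
[ 0.55712117 -0.14304534  0.13169358]
```

Converted, 0.0607 m is 0.0809, 0.001 m is 0.0013.

Emit:
{"api": "move_arm", "payload": {
  "plan": [
    {"delta_pos": [0.0013, -0.0029, 0.0467], "turn": [0, 0, 0], "fingers": 0.5},
    {"delta_pos": [0.0013, -0.0029, 0.0809], "turn": [0, 0, 0], "fingers": 0.6},
    {"delta_pos": [0.0013, -0.0029, 0.0809], "turn": [0, 0, 0], "fingers": 0.7},
    {"delta_pos": [0.0013, -0.0029, 0.0809], "turn": [0, 0, 0], "fingers": 1},
    {"delta_pos": [0.0013, -0.0029, 0.0809], "turn": [0, 0, 0], "fingers": 1},
    {"delta_pos": [0.0013, -0.0029, 0.0809], "turn": [0, 0, 0], "fingers": 1}
  ],
  "force": 40
}}

```text
clock: 2.98
position: [0.5565, -0.1438, 0.0714]
ee_rot: [0.008, 1.0, 0.001, 0.001]
ft_force: [-1.9, 5.8, -2.0]
grip_width: 0.196
grasp_force: 38.9
```

Run:
```python
from h import *
o=get_obs();print(o["position"],o["ft_force"],o["torque"])
```

```text
[ 0.55645689 -0.14382021  0.07143656] [-1.92081815  5.81068615 -2.04717444] [0.88388057 0.42057598 0.05319327]
```

Converted, 0.038 m is 0.0507, 0.036 m is 0.048.

Emit:
{"api": "move_arm", "payload": {
  "plan": [
    {"delta_pos": [0.004, 0.0017, 0], "turn": [0, 0, 0], "fingers": 1},
    {"delta_pos": [0.0107, 0.0017, 0], "turn": [0, 0, 0], "fingers": 1},
    {"delta_pos": [0.0187, 0.0017, 0], "turn": [0, 0, 0], "fingers": 1},
    {"delta_pos": [0.0267, 0.0017, 0], "turn": [0, 0, 0], "fingers": 1},
    {"delta_pos": [0.0347, 0.0017, 0], "turn": [0, 0, 0], "fingers": 1},
    {"delta_pos": [0.0427, 0.0017, 0], "turn": [0, 0, 0], "fingers": 1},
    {"delta_pos": [0.048, 0.0017, 0], "turn": [0, 0, 0], "fingers": 1},
    {"delta_pos": [0.0507, 0.0017, 0], "turn": [0, 0, 0], "fingers": 1},
    {"delta_pos": [0.0507, 0.0017, 0], "turn": [0, 0, 0], "fingers": 1}
  ]
}}

```text
clock: 4.1
position: [0.5199, -0.143, 0.0715]
ee_rot: [0.009, 1.0, 0.0, 0.003]
ft_force: [7.4, 1.5, -6.8]
grip_width: 0.193
grasp_force: 39.4
```

Run:
```python
from h import *
o=get_obs();print(o["position"],o["ft_force"],o["torque"])
c=camera("scene"); cv2.imwrite("pics/scene1.png",cv2.resize(c["color"][150:280,180:350,::-1],None,fx=4.4,fy=4.4))
```

```text
[ 0.5198753  -0.14299184  0.07149518] [ 7.44392806  1.50220382 -6.82383831] [ 0.38353886 -1.26983316 -0.02667515]
```

View pics/scene1.png

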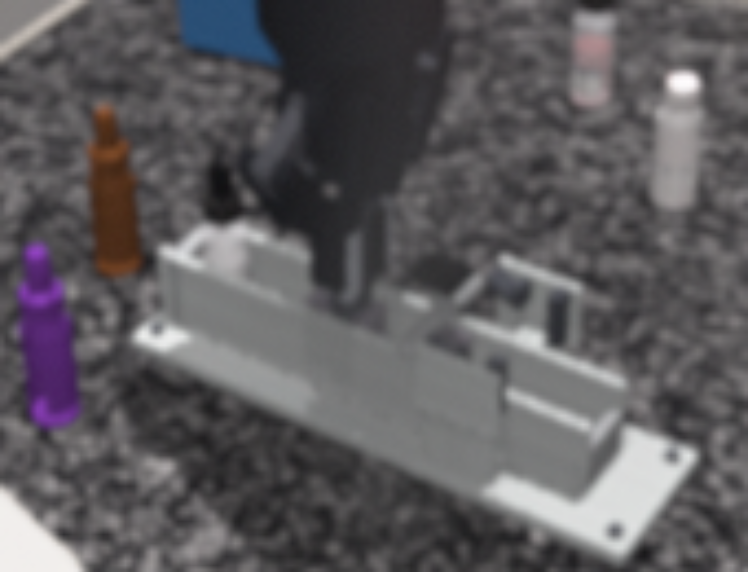

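The pusher is following the grip (pinched at about (345,290)) and its crossbar is nearing the keeper at about (490,290). I'll now feel for the catch.

Converted, 0.006 m is 0.008, 0.003 m is 0.004.

Emit:
{"api": "move_arm", "payload": {
  "plan": [
    {"delta_pos": [0.004, 0, 0], "turn": [0, 0, 0], "fingers": 1},
    {"delta_pos": [0.008, 0, 0], "turn": [0, 0, 0], "fingers": 1},
    {"delta_pos": [0.008, 0, 0], "turn": [0, 0, 0], "fingers": 1}
  ]
}}

```text
clock: 4.53
position: [0.5139, -0.1429, 0.0715]
ee_rot: [0.009, 1.0, 0.0, 0.003]
ft_force: [7.2, 1.9, -6.8]
grip_width: 0.187
grasp_force: 39.4
```

Emit:
{"api": "move_arm", "payload": {
  "plan": [
    {"delta_pos": [0.0027, 0, 0], "turn": [0, 0, 0], "fingers": 1},
    {"delta_pos": [0.0053, 0, 0], "turn": [0, 0, 0], "fingers": 1},
    {"delta_pos": [0.0053, 0, 0], "turn": [0, 0, 0], "fingers": 1}
  ]
}}

```text
clock: 4.9
position: [0.51, -0.1428, 0.0715]
ee_rot: [0.009, 1.0, 0.0, 0.003]
ft_force: [7.3, 1.7, -6.8]
grip_width: 0.195
grasp_force: 39.4
```

Converted, 0.003 m is 0.004, 0.0015 m is 0.002.

Emit:
{"api": "move_arm", "payload": {
  "plan": [
    {"delta_pos": [0.002, 0, 0], "turn": [0, 0, 0], "fingers": 1},
    {"delta_pos": [0.004, 0, 0], "turn": [0, 0, 0], "fingers": 1},
    {"delta_pos": [0.004, 0, 0], "turn": [0, 0, 0], "fingers": 1}
  ]
}}

```text
clock: 5.28
position: [0.5075, -0.1427, 0.0715]
ee_rot: [0.009, 1.0, 0.0, 0.003]
ft_force: [9.9, 1.5, -9.1]
grip_width: 0.194
grasp_force: 39.5
```

Converted, 0.004 m is 0.0053, 0.002 m is 0.0027.

Emit:
{"api": "move_arm", "payload": {
  "plan": [
    {"delta_pos": [0.0027, 0, 0], "turn": [0, 0, 0], "fingers": 1},
    {"delta_pos": [0.0053, 0, 0], "turn": [0, 0, 0], "fingers": 1},
    {"delta_pos": [0.0053, 0, 0], "turn": [0, 0, 0], "fingers": 1}
  ]
}}

```text
clock: 5.65
position: [0.5036, -0.1426, 0.0715]
ee_rot: [0.009, 1.0, 0.0, 0.003]
ft_force: [10.6, 2.5, -9.6]
grip_width: 0.193
grasp_force: 39.6
```

Converted, 0.003 m is 0.004, 0.0015 m is 0.002.

Emit:
{"api": "move_arm", "payload": {
  "plan": [
    {"delta_pos": [0.002, 0, 0], "turn": [0, 0, 0], "fingers": 1},
    {"delta_pos": [0.004, 0, 0], "turn": [0, 0, 0], "fingers": 1},
    {"delta_pos": [0.004, 0, 0], "turn": [0, 0, 0], "fingers": 1}
  ]
}}

```text
clock: 6.02
position: [0.501, -0.1426, 0.0715]
ee_rot: [0.009, 1.0, -0.0, 0.004]
ft_force: [12.8, 1.1, -12.3]
grip_width: 0.196
grasp_force: 39.7
```

Converted, 0.002 m is 0.0027, 0.001 m is 0.0013.

Emit:
{"api": "move_arm", "payload": {
  "plan": [
    {"delta_pos": [0.0013, 0, 0], "turn": [0, 0, 0], "fingers": 1},
    {"delta_pos": [0.0027, 0, 0], "turn": [0, 0, 0], "fingers": 1},
    {"delta_pos": [0.0027, 0, 0], "turn": [0, 0, 0], "fingers": 1}
  ]
}}

```text
clock: 6.4
position: [0.4989, -0.1425, 0.0715]
ee_rot: [0.009, 1.0, 0.0, 0.004]
ft_force: [10.6, 1.3, -10.5]
grip_width: 0.197
grasp_force: 39.6
```

Converted, 0.002 m is 0.0027, 0.001 m is 0.0013.

Emit:
{"api": "move_arm", "payload": {
  "plan": [
    {"delta_pos": [0.0013, 0, 0], "turn": [0, 0, 0], "fingers": 1},
    {"delta_pos": [0.0027, 0, 0], "turn": [0, 0, 0], "fingers": 1},
    {"delta_pos": [0.0027, 0, 0], "turn": [0, 0, 0], "fingers": 1}
  ]
}}

```text
clock: 6.78
position: [0.4964, -0.1425, 0.0715]
ee_rot: [0.009, 1.0, 0.0, 0.003]
ft_force: [9.0, 1.9, -8.2]
grip_width: 0.19
grasp_force: 39.5
```

Converted, 0.001 m is 0.0013, 0.0005 m is 0.0007.

Emit:
{"api": "move_arm", "payload": {
  "plan": [
    {"delta_pos": [0.0007, 0, 0], "turn": [0, 0, 0], "fingers": 1},
    {"delta_pos": [0.0013, 0, 0], "turn": [0, 0, 0], "fingers": 1},
    {"delta_pos": [0.0013, 0, 0], "turn": [0, 0, 0], "fingers": 1}
  ]
}}

```text
clock: 7.15
position: [0.4954, -0.1425, 0.0715]
ee_rot: [0.009, 1.0, 0.0, 0.003]
ft_force: [9.2, 2.0, -9.0]
grip_width: 0.198
grasp_force: 39.5
```

Converted, 0.001 m is 0.0013, 0.0005 m is 0.0007.

Emit:
{"api": "move_arm", "payload": {
  "plan": [
    {"delta_pos": [0.0007, 0, 0], "turn": [0, 0, 0], "fingers": 1},
    {"delta_pos": [0.0013, 0, 0], "turn": [0, 0, 0], "fingers": 1},
    {"delta_pos": [0.0013, 0, 0], "turn": [0, 0, 0], "fingers": 1}
  ]
}}

```text
clock: 7.52
position: [0.4944, -0.1425, 0.0715]
ee_rot: [0.009, 1.0, 0.0, 0.003]
ft_force: [8.1, 3.3, -8.5]
grip_width: 0.195
grasp_force: 39.5
```

Emit:
{"api": "move_arm", "payload": {
  "plan": [
    {"delta_pos": [0.0007, 0, 0], "turn": [0, 0, 0], "fingers": 1},
    {"delta_pos": [0.0013, 0, 0], "turn": [0, 0, 0], "fingers": 1},
    {"delta_pos": [0.0013, 0, 0], "turn": [0, 0, 0], "fingers": 1}
  ]
}}

```text
clock: 7.9
position: [0.4932, -0.1424, 0.0714]
ee_rot: [0.009, 1.0, 0.0, 0.003]
ft_force: [7.6, 2.2, -7.4]
grip_width: 0.196
grasp_force: 39.4
```

Converted, 0.001 m is 0.0013, 0.0005 m is 0.0007.

Emit:
{"api": "move_arm", "payload": {
  "plan": [
    {"delta_pos": [0.0007, 0, 0], "turn": [0, 0, 0], "fingers": 1},
    {"delta_pos": [0.0013, 0, 0], "turn": [0, 0, 0], "fingers": 1},
    {"delta_pos": [0.0013, 0, 0], "turn": [0, 0, 0], "fingers": 1},
    {"delta_pos": [0.0013, 0, 0], "turn": [0, 0, 0], "fingers": 1}
  ]
}}

```text
clock: 8.4
position: [0.4918, -0.1424, 0.0714]
ee_rot: [0.009, 1.0, 0.0, 0.002]
ft_force: [6.0, 3.2, -4.9]
grip_width: 0.196
grasp_force: 39.3
```

Emit:
{"api": "move_arm", "payload": {
  "plan": [
    {"delta_pos": [-0.0013, 0, 0], "turn": [0, 0, 0], "fingers": 1},
    {"delta_pos": [-0.0027, 0, 0], "turn": [0, 0, 0], "fingers": 1},
    {"delta_pos": [-0.0027, 0, 0], "turn": [0, 0, 0], "fingers": 1}
  ]
}}

```text
clock: 8.78
position: [0.4937, -0.1425, 0.0713]
ee_rot: [0.009, 1.0, 0.001, 0.002]
ft_force: [4.6, 5.2, 1.9]
grip_width: 0.198
grasp_force: 39.5
```

Converted, -0.001 m is -0.0013.

Emit:
{"api": "move_arm", "payload": {
  "plan": [
    {"delta_pos": [-0.0013, 0, 0], "turn": [0, 0, 0], "fingers": 1},
    {"delta_pos": [-0.0013, 0, 0], "turn": [0, 0, 0], "fingers": 1}
  ]
}}

```text
clock: 9.02
position: [0.4952, -0.1425, 0.0713]
ee_rot: [0.009, 1.0, 0.0, 0.003]
ft_force: [7.0, 4.7, 1.6]
grip_width: 0.193
grasp_force: 39.6
```

Converted, 0.004 m is 0.0053, 0.003 m is 0.004.

Emit:
{"api": "move_arm", "payload": {
  "plan": [
    {"delta_pos": [0.002, 0, 0], "turn": [0, 0, 0], "fingers": 1},
    {"delta_pos": [0.004, 0, 0], "turn": [0, 0, 0], "fingers": 1},
    {"delta_pos": [0.0053, 0, 0], "turn": [0, 0, 0], "fingers": 1},
    {"delta_pos": [0.0053, 0, 0], "turn": [0, 0, 0], "fingers": 1}
  ]
}}

```text
clock: 9.52
position: [0.4909, -0.1424, 0.0713]
ee_rot: [0.009, 1.0, 0.0, 0.002]
ft_force: [3.4, 5.3, 3.1]
grip_width: 0.193
grasp_force: 39.4
```

Converted, 0.001 m is 0.0013, 0.0005 m is 0.0007.

Emit:
{"api": "move_arm", "payload": {
  "plan": [
    {"delta_pos": [0.0007, 0, 0], "turn": [0, 0, 0], "fingers": 1},
    {"delta_pos": [0.0013, 0, 0], "turn": [0, 0, 0], "fingers": 1},
    {"delta_pos": [0.0013, 0, 0], "turn": [0, 0, 0], "fingers": 1}
  ]
}}

```text
clock: 9.9
position: [0.4903, -0.1425, 0.0713]
ee_rot: [0.009, 1.0, 0.0, 0.003]
ft_force: [6.6, 4.3, 1.7]
grip_width: 0.19
grasp_force: 39.6
```

Converted, -0.002 m is -0.0027, -0.001 m is -0.0013.

Emit:
{"api": "move_arm", "payload": {
  "plan": [
    {"delta_pos": [-0.0013, 0, 0], "turn": [0, 0, 0], "fingers": 1},
    {"delta_pos": [-0.0027, 0, 0], "turn": [0, 0, 0], "fingers": 1},
    {"delta_pos": [-0.0027, 0, 0], "turn": [0, 0, 0], "fingers": 1}
  ]
}}

```text
clock: 10.28
position: [0.4906, -0.1424, 0.0712]
ee_rot: [0.009, 1.0, 0.001, 0.001]
ft_force: [-3.0, 7.6, 10.3]
grip_width: 0.194
grasp_force: 38.8
```

Converted, -0.001 m is -0.0013, -0.0005 m is -0.0007.

Emit:
{"api": "move_arm", "payload": {
  "plan": [
    {"delta_pos": [-0.0007, 0, 0], "turn": [0, 0, 0], "fingers": 1},
    {"delta_pos": [-0.0013, 0, 0], "turn": [0, 0, 0], "fingers": 1},
    {"delta_pos": [-0.0013, 0, 0], "turn": [0, 0, 0], "fingers": 1}
  ]
}}

```text
clock: 10.65
position: [0.4907, -0.1424, 0.0711]
ee_rot: [0.009, 1.0, 0.001, 0.0]
ft_force: [-8.0, 7.7, 16.0]
grip_width: 0.193
grasp_force: 38.6
```

Easing forward, the tool stays at x=0.4907 and the force reverses, so the catch holds (pusher travel about 0.089). I'll release and move over the loose bottle.

Converted, -0.22 m is -0.2933, -0.05 m is -0.0667.

Emit:
{"api": "move_arm", "payload": {
  "plan": [
    {"delta_pos": [0.004, 0, 0], "turn": [0, 0, 0], "fingers": 1},
    {"delta_pos": [0.004, 0, 0], "turn": [0, 0, 0], "fingers": 0.5},
    {"delta_pos": [0.004, 0, 0], "turn": [0, 0, 0], "fingers": 0.5},
    {"delta_pos": [0.004, 0, 0], "turn": [0, 0, 0], "fingers": 0.5},
    {"delta_pos": [0.004, 0, -0.0667], "turn": [0, 0, 0], "fingers": 0.5},
    {"delta_pos": [0.004, 0, -0.1333], "turn": [0, 0, 0], "fingers": 0.5},
    {"delta_pos": [-0.0133, -0.0667, -0.16], "turn": [0, 0, 0], "fingers": 0.5},
    {"delta_pos": [-0.0267, -0.1467, -0.16], "turn": [0, 0, 0], "fingers": 0.5},
    {"delta_pos": [-0.04, -0.2267, -0.16], "turn": [0, 0, 0], "fingers": 0.5},
    {"delta_pos": [-0.048, -0.2933, -0.16], "turn": [0, 0, 0], "fingers": 0.5},
    {"delta_pos": [-0.048, -0.2933, -0.16], "turn": [0, 0, 0], "fingers": 0.5}
  ]
}}

```text
clock: 12.02
position: [0.5203, -0.3687, 0.1888]
ee_rot: [0.013, 1.0, -0.001, -0.001]
ft_force: [-0.4, -0.5, 0.2]
grip_width: 0.5
grasp_force: 0.0
```

Run:
```python
from h import *
c=camera("top"); P=pts(c); cv2.imwrite("pics/top2.png",cv2.resize(c["color"][140:265,195:375,::-1],None,fx=4.4,fy=4.4))
c=camera("scene"); P=pts(c); cv2.imwrite("pics/scene2.png",cv2.resize(c["color"][130:275,190:360,::-1],None,fx=4.1,fy=4.1))
L=Ro.from_euler("z",-YAW).apply(P.reshape(-1,3)-TC)
m=(abs(L[:,1])<.012)&(L[:,0]<.03)&(L[:,0]>-.08)&(L[:,2]>.093)&(L[:,2]<.103); print("grip cap",m.sum(),L[m].mean(0).round(4))
plan([(.532,-.404,.12),(.532,-.404,.056)])
```

```text
grip cap 82 [-0.0041  0.0029  0.0982]
turn [ 0.0002 -0.0011 -0.0011]
[ 0.532 -0.404  0.12 ] -> [-0.0109 -0.0396  0.0688]
[ 0.532 -0.404  0.056] -> [-0.0109 -0.0396  0.1328]
```

View pics/scene2.png

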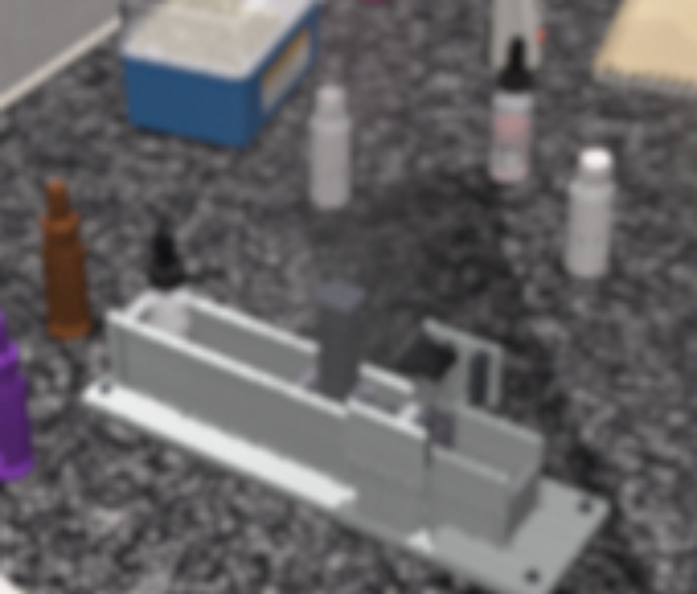

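The picture shows the pusher held back by itself, with its grip at (340,300) and the pad at the keeper (430,355). The gap to the first bottle (165,260) is open, and all three loose bottles are still standing.

Converted, 0.06 m is 0.08, -0.039 m is -0.052.

Emit:
{"api": "move_arm", "payload": {
  "plan": [
    {"delta_pos": [-0.0147, -0.052, 0.04], "turn": [0, 0, 0], "fingers": 0.5},
    {"delta_pos": [-0.0147, -0.052, 0.08], "turn": [0, 0, 0], "fingers": 0.5},
    {"delta_pos": [-0.0147, -0.052, 0.08], "turn": [0, 0, 0], "fingers": 0.5}
  ]
}}

```text
clock: 12.5
position: [0.5324, -0.4006, 0.1272]
ee_rot: [0.009, 1.0, 0.002, -0.002]
ft_force: [-0.7, 0.1, 0.4]
grip_width: 0.5
grasp_force: 0.0
```

Run:
```python
from h import *
plan([(.532,-.4035,.053)])
```

```text
turn [ 0.003  -0.0033  0.0018]
[ 0.532  -0.4035  0.053 ] -> [ 0.0001 -0.0031  0.0742]
```

Converted, 0.0755 m is 0.1007, 0.06 m is 0.08.

Emit:
{"api": "move_arm", "payload": {
  "plan": [
    {"delta_pos": [0, 0, 0.04], "turn": [0, 0, 0], "fingers": 0.5},
    {"delta_pos": [0, 0, 0.08], "turn": [0, 0, 0], "fingers": 0.5},
    {"delta_pos": [0, 0, 0.1007], "turn": [0, 0, 0], "fingers": 0.5},
    {"delta_pos": [0, 0, 0.1007], "turn": [0, 0, 0], "fingers": 0.6},
    {"delta_pos": [0, 0, 0.1007], "turn": [0, 0, 0], "fingers": 0.7},
    {"delta_pos": [0, 0, 0.1007], "turn": [0, 0, 0], "fingers": 0.9},
    {"delta_pos": [0, 0, 0.1007], "turn": [0, 0, 0], "fingers": 0.9},
    {"delta_pos": [0, 0, 0.1007], "turn": [0, 0, 0], "fingers": 0.9}
  ],
  "force": 20
}}

```text
clock: 13.5
position: [0.5335, -0.4036, 0.0553]
ee_rot: [0.009, 1.0, -0.0, 0.001]
ft_force: [-0.4, -0.0, 6.6]
grip_width: 0.262
grasp_force: 19.3
```

Run:
```python
from h import *
c=camera("scene"); cv2.imwrite("pics/scene3.png",cv2.resize(c["color"][100:225,240:400,::-1],None,fx=4.4,fy=4.4))
print(get_obs()["position"]); plan([(.532,-.4035,.054)])
```

```text
[ 0.53350863 -0.40361409  0.05527832]
turn [-0.0009  0.0021  0.0002]
[ 0.532  -0.4035  0.054 ] -> [0.0015 0.0001 0.0013]
```

View pics/scene3.png

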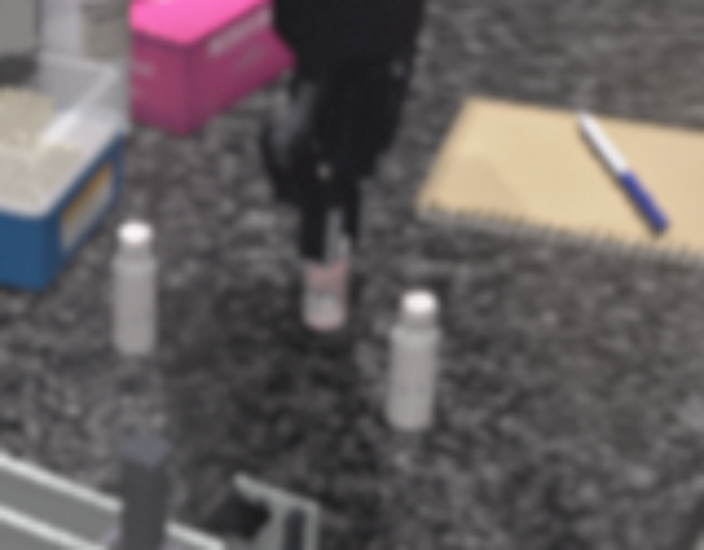

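The bottle is held upright between the fingers at (325,290), and both short bottles are standing clear. I'll lift it.

Converted, 0.2598 m is 0.3464, 0.25 m is 0.3333.

Emit:
{"api": "move_arm", "payload": {
  "plan": [
    {"delta_pos": [0, 0, -0.0267], "turn": [0, 0, 0], "fingers": 0.9},
    {"delta_pos": [0, 0, -0.08], "turn": [0, 0, 0], "fingers": 0.9},
    {"delta_pos": [0, 0.0133, -0.1333], "turn": [0, 0, 0], "fingers": 0.9},
    {"delta_pos": [-0.0067, 0.08, -0.1333], "turn": [0, 0, 0], "fingers": 0.9},
    {"delta_pos": [-0.016, 0.1467, -0.1333], "turn": [0, 0, 0], "fingers": 0.9},
    {"delta_pos": [-0.0267, 0.2133, -0.1333], "turn": [0, 0, 0], "fingers": 0.9},
    {"delta_pos": [-0.0327, 0.28, -0.1333], "turn": [0, 0, 0], "fingers": 0.9},
    {"delta_pos": [-0.0327, 0.3333, -0.1333], "turn": [0, 0, 0], "fingers": 0.9},
    {"delta_pos": [-0.0327, 0.3464, -0.1333], "turn": [0, 0, 0], "fingers": 0.9},
    {"delta_pos": [-0.0327, 0.3464, -0.1333], "turn": [0, 0, 0], "fingers": 0.9},
    {"delta_pos": [-0.0327, 0.3464, -0.1333], "turn": [0, 0, 0], "fingers": 0.9},
    {"delta_pos": [-0.0327, 0.3464, -0.1333], "turn": [0, 0, 0], "fingers": 0.9}
  ]
}}

```text
clock: 15.05
position: [0.5619, -0.1453, 0.154]
ee_rot: [0.011, 1.0, -0.0, 0.0]
ft_force: [-0.5, -1.2, -0.3]
grip_width: 0.254
grasp_force: 19.6
```

Run:
```python
from h import *
o=get_obs();print(o["position"],o["ft_force"],o["grasp_force"]); plan([(.553,-.1432,.112),(.553,-.1432,.065)])
c=camera("scene"); cv2.imwrite("pics/scene4.png",cv2.resize(c["color"][130:275,190:360,::-1],None,fx=4.1,fy=4.1))
```

```text
[ 0.56188252 -0.14532052  0.15403421] [-0.50529626 -1.24593218 -0.30428256] 19.568332135677338
turn [-0.0004  0.0001 -0.002 ]
[ 0.553  -0.1432  0.112 ] -> [0.0089 0.002  0.042 ]
[ 0.553  -0.1432  0.065 ] -> [0.0089 0.002  0.089 ]
```

View pics/scene4.png

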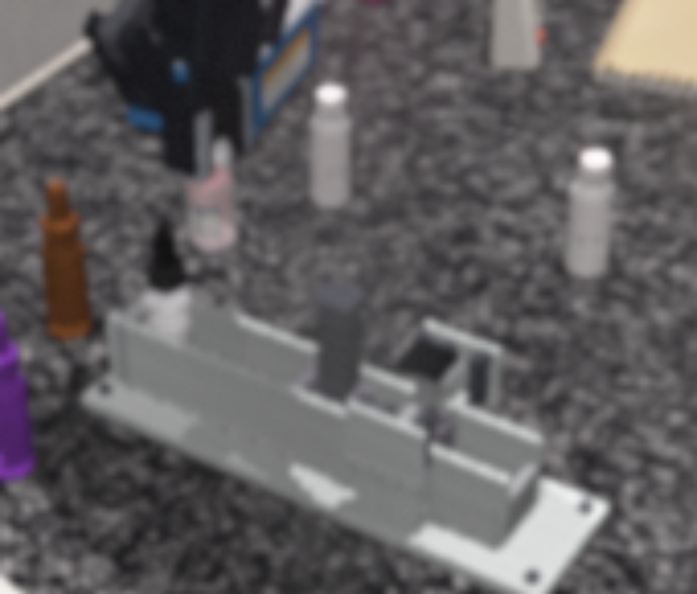

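The bottle is held upright above the gap at (210,215), slightly too far forward. I'll correct and lower.

Converted, 0.038 m is 0.0507, 0.002 m is 0.0027.

Emit:
{"api": "move_arm", "payload": {
  "plan": [
    {"delta_pos": [0.0117, 0.0027, 0.0267], "turn": [0, 0, 0], "fingers": 0.9},
    {"delta_pos": [0.0117, 0.0027, 0.0507], "turn": [0, 0, 0], "fingers": 0.9},
    {"delta_pos": [0.0117, 0.0027, 0.0507], "turn": [0, 0, 0], "fingers": 0.9},
    {"delta_pos": [0.0117, 0.0027, 0.0507], "turn": [0, 0, 0], "fingers": 0.9}
  ]
}}

```text
clock: 15.6
position: [0.5538, -0.142, 0.1162]
ee_rot: [0.01, 1.0, -0.0, 0.0]
ft_force: [0.7, -0.0, -0.4]
grip_width: 0.263
grasp_force: 19.6
```

Run:
```python
from h import *
plan([(.553,-.1432,.098),(.553,-.1432,.065)])
P=[]
for n in("top","scene"):
    c=camera(n); P=pts(c).reshape(-1,3); col=c["color"].reshape(-1,3).astype(int)
    m=(col[:,0]-col[:,1]>12)&(col[:,0]-col[:,2]>0)&(P[:,2]>.05)&(P[:,2]<.13)&(abs(P[:,0]-.553)<.025)&(abs(P[:,1]+.143)<.03)
    Q=P[m]; print(n,m.sum(), Q.mean(0).round(4) if m.sum() else "", np.percentile(Q,[5,95],axis=0).round(4).tolist() if m.sum() else "")
```

```text
turn [-0.0003  0.0003 -0.0001]
[ 0.553  -0.1432  0.098 ] -> [ 0.0008 -0.0013  0.0182]
[ 0.553  -0.1432  0.065 ] -> [ 0.0008 -0.0012  0.0512]
top 30 [ 0.5473 -0.1465  0.1054] [[0.5456, -0.1523, 0.0877], [0.5498, -0.1396, 0.118]]
scene 100 [ 0.5462 -0.138   0.0876] [[0.5426, -0.144, 0.0654], [0.5533, -0.1323, 0.1051]]
```

Converted, 0.018 m is 0.024, -0.0008 m is -0.0011.

Emit:
{"api": "move_arm", "payload": {
  "plan": [
    {"delta_pos": [0.0011, -0.0011, 0.0107], "turn": [0, 0, 0], "fingers": 0.9},
    {"delta_pos": [0.0011, -0.0011, 0.0173], "turn": [0, 0, 0], "fingers": 0.9},
    {"delta_pos": [0.0011, -0.0011, 0.0213], "turn": [0, 0, 0], "fingers": 0.9},
    {"delta_pos": [0.0011, -0.0011, 0.024], "turn": [0, 0, 0], "fingers": 0.9},
    {"delta_pos": [0.0011, -0.0011, 0.024], "turn": [0, 0, 0], "fingers": 0.9}
  ]
}}

```text
clock: 16.32
position: [0.5524, -0.1421, 0.0976]
ee_rot: [0.009, 1.0, 0.0, -0.0]
ft_force: [0.2, 0.4, -1.5]
grip_width: 0.258
grasp_force: 19.3
```

Converted, 0.004 m is 0.0053, 0.002 m is 0.0027.

Emit:
{"api": "move_arm", "payload": {
  "plan": [
    {"delta_pos": [0, 0, 0.0027], "turn": [0, 0, 0], "fingers": 0.9},
    {"delta_pos": [0, 0, 0.0053], "turn": [0, 0, 0], "fingers": 0.9},
    {"delta_pos": [0, 0, 0.0053], "turn": [0, 0, 0], "fingers": 0.9}
  ]
}}

```text
clock: 16.7
position: [0.5525, -0.1422, 0.0937]
ee_rot: [0.009, 1.0, 0.0, -0.0]
ft_force: [0.6, 1.6, -1.6]
grip_width: 0.259
grasp_force: 19.3
```

Emit:
{"api": "move_arm", "payload": {
  "plan": [
    {"delta_pos": [0, 0.0004, 0.004], "turn": [0, 0, 0], "fingers": 0.9},
    {"delta_pos": [0, 0.0004, 0.008], "turn": [0, 0, 0], "fingers": 0.9},
    {"delta_pos": [0, 0.0004, 0.012], "turn": [0, 0, 0], "fingers": 0.9},
    {"delta_pos": [0, 0.0004, 0.016], "turn": [0, 0, 0], "fingers": 0.9},
    {"delta_pos": [0, 0.0004, 0.016], "turn": [0, 0, 0], "fingers": 0.9}
  ]
}}

```text
clock: 17.32
position: [0.5523, -0.1421, 0.0815]
ee_rot: [0.009, 1.0, -0.0, -0.0]
ft_force: [0.1, 1.2, -0.8]
grip_width: 0.262
grasp_force: 19.5
```

Converted, 0.0145 m is 0.0193, 0.012 m is 0.016.

Emit:
{"api": "move_arm", "payload": {
  "plan": [
    {"delta_pos": [0, 0, 0.0053], "turn": [0, 0, 0], "fingers": 0.9},
    {"delta_pos": [0, 0, 0.0107], "turn": [0, 0, 0], "fingers": 0.9},
    {"delta_pos": [0, 0, 0.016], "turn": [0, 0, 0], "fingers": 0.9},
    {"delta_pos": [0, 0, 0.0193], "turn": [0, 0, 0], "fingers": 0.9},
    {"delta_pos": [0, 0, 0.0193], "turn": [0, 0, 0], "fingers": 0.9}
  ]
}}

```text
clock: 17.95
position: [0.5524, -0.1421, 0.0671]
ee_rot: [0.009, 1.0, 0.0, -0.0]
ft_force: [0.2, 1.8, -1.0]
grip_width: 0.265
grasp_force: 19.6
```

Converted, 0.0015 m is 0.002, 0.001 m is 0.0013.

Emit:
{"api": "move_arm", "payload": {
  "plan": [
    {"delta_pos": [0, 0, 0.0013], "turn": [0, 0, 0], "fingers": 0.9},
    {"delta_pos": [0, 0, 0.002], "turn": [0, 0, 0], "fingers": 0.9},
    {"delta_pos": [0, 0, 0.002], "turn": [0, 0, 0], "fingers": 0.9}
  ]
}}

```text
clock: 18.32
position: [0.5526, -0.142, 0.0659]
ee_rot: [0.009, 1.0, 0.0, 0.0]
ft_force: [0.5, 1.0, 0.0]
grip_width: 0.262
grasp_force: 19.6
```

Converted, 0.001 m is 0.0013, 0.0005 m is 0.0007.

Emit:
{"api": "move_arm", "payload": {
  "plan": [
    {"delta_pos": [0, 0, 0.0007], "turn": [0, 0, 0], "fingers": 0.9},
    {"delta_pos": [0, 0, 0.0013], "turn": [0, 0, 0], "fingers": 0.9},
    {"delta_pos": [0, 0, 0.0013], "turn": [0, 0, 0], "fingers": 0.9}
  ]
}}

```text
clock: 18.7
position: [0.5525, -0.1421, 0.0648]
ee_rot: [0.009, 1.0, 0.0, -0.0]
ft_force: [-1.0, 0.7, -0.6]
grip_width: 0.26
grasp_force: 19.6
```

Converted, 0.001 m is 0.0013, 0.0005 m is 0.0007.

Emit:
{"api": "move_arm", "payload": {
  "plan": [
    {"delta_pos": [0, 0, 0.0007], "turn": [0, 0, 0], "fingers": 0.9},
    {"delta_pos": [0, 0, 0.0013], "turn": [0, 0, 0], "fingers": 0.9},
    {"delta_pos": [0, 0, 0.0013], "turn": [0, 0, 0], "fingers": 0.9}
  ]
}}

```text
clock: 19.08
position: [0.5525, -0.1421, 0.0638]
ee_rot: [0.009, 1.0, 0.0, -0.0]
ft_force: [-0.5, 0.7, -0.3]
grip_width: 0.261
grasp_force: 19.6
```

Converted, 0.001 m is 0.0013, 0.0005 m is 0.0007.

Emit:
{"api": "move_arm", "payload": {
  "plan": [
    {"delta_pos": [0, 0, 0.0007], "turn": [0, 0, 0], "fingers": 0.9},
    {"delta_pos": [0, 0, 0.0013], "turn": [0, 0, 0], "fingers": 0.9},
    {"delta_pos": [0, 0, 0.0013], "turn": [0, 0, 0], "fingers": 0.9}
  ]
}}

```text
clock: 19.45
position: [0.5529, -0.1422, 0.0633]
ee_rot: [0.009, 1.0, 0.0, 0.0]
ft_force: [0.0, 0.6, 5.4]
grip_width: 0.264
grasp_force: 19.8
```

Converted, 0.108 m is 0.144, 0.1 m is 0.1333.

Emit:
{"api": "move_arm", "payload": {
  "plan": [
    {"delta_pos": [0, 0, -0.0011], "turn": [0, 0, 0], "fingers": 0.7},
    {"delta_pos": [0, 0, -0.0011], "turn": [0, 0, 0], "fingers": 0.6},
    {"delta_pos": [0, 0, -0.0011], "turn": [0, 0, 0], "fingers": 0.5},
    {"delta_pos": [0, 0, -0.0011], "turn": [0, 0, 0], "fingers": 0.5},
    {"delta_pos": [0, 0, -0.0267], "turn": [0, 0, 0], "fingers": 0.5},
    {"delta_pos": [0, 0, -0.08], "turn": [0, 0, 0], "fingers": 0.5},
    {"delta_pos": [0, 0, -0.12], "turn": [0, 0, 0], "fingers": 0.5},
    {"delta_pos": [0.0667, 0, -0.12], "turn": [0, 0, 0], "fingers": 1},
    {"delta_pos": [0.1333, 0, -0.12], "turn": [0, 0, 0], "fingers": 1},
    {"delta_pos": [0.144, 0, -0.12], "turn": [0, 0, 0], "fingers": 1},
    {"delta_pos": [0.144, 0, -0.12], "turn": [0, 0, 0], "fingers": 1},
    {"delta_pos": [0.144, 0, -0.12], "turn": [0, 0, 0], "fingers": 1}
  ]
}}

```text
clock: 20.95
position: [0.4458, -0.1401, 0.1535]
ee_rot: [0.009, 1.0, -0.0, 0.001]
ft_force: [-0.3, -0.8, 0.3]
grip_width: 0.006
grasp_force: 0.0
```

Run:
```python
from h import *
c=camera("scene"); cv2.imwrite("pics/scene5.png",cv2.resize(c["color"][130:275,190:360,::-1],None,fx=4.1,fy=4.1))
P=pts(c).reshape(-1,3); L=Ro.from_euler("z",-YAW).apply(P-[.4925,-.142,0])
for lo,hi,a,b in((.080,.088,-.07,-.02),(.094,.103,-.02,.02)):
    m=(abs(L[:,1])<.014)&(L[:,0]>a)&(L[:,0]<b)&(L[:,2]>lo)&(L[:,2]<hi); print(m.sum(),L[m].mean(0).round(4))
print(get_obs()["position"],get_obs()["grip_width"]); plan([(.4445,-.1411,.105),(.4445,-.1411,.097)])
```

```text
105 [-0.0492  0.0015  0.0835]
79 [-0.003   0.0012  0.0983]
[ 0.44561859 -0.14016944  0.15322357] 0.0016044165147661455
turn [-0.001   0.0005  0.0005]
[ 0.4445 -0.1411  0.105 ] -> [ 0.0011 -0.0009  0.0482]
[ 0.4445 -0.1411  0.097 ] -> [ 0.0011 -0.0009  0.0562]
```

View pics/scene5.png

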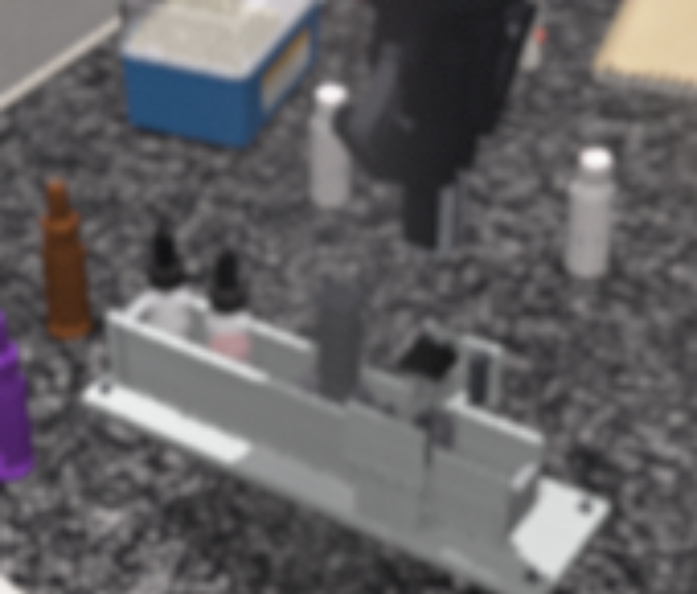

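The new bottle stands upright in the channel at (228,300), behind the first at (165,280), and the pusher is still held with its pad at (430,355). Next I'll press the pad.

Converted, 0.0555 m is 0.074, 0.048 m is 0.064.

Emit:
{"api": "move_arm", "payload": {
  "plan": [
    {"delta_pos": [0.002, -0.0011, 0.04], "turn": [0, 0, 0], "fingers": 1},
    {"delta_pos": [0.002, -0.0011, 0.064], "turn": [0, 0, 0], "fingers": 1},
    {"delta_pos": [0.002, -0.0011, 0.074], "turn": [0, 0, 0], "fingers": 1},
    {"delta_pos": [0.002, -0.0011, 0.074], "turn": [0, 0, 0], "fingers": 1}
  ]
}}

```text
clock: 21.5
position: [0.4432, -0.1411, 0.0972]
ee_rot: [0.009, 1.0, -0.0, -0.001]
ft_force: [-0.1, 0.1, 0.2]
grip_width: -0.002
grasp_force: 0.0
```

Converted, 0.003 m is 0.004, 0.002 m is 0.0027.

Emit:
{"api": "move_arm", "payload": {
  "plan": [
    {"delta_pos": [0, 0, 0.0013], "turn": [0, 0, 0], "fingers": 1},
    {"delta_pos": [0, 0, 0.0027], "turn": [0, 0, 0], "fingers": 1},
    {"delta_pos": [0, 0, 0.004], "turn": [0, 0, 0], "fingers": 1},
    {"delta_pos": [0, 0, 0.004], "turn": [0, 0, 0], "fingers": 1}
  ]
}}

```text
clock: 22.0
position: [0.4434, -0.1408, 0.0946]
ee_rot: [0.009, 1.0, 0.0, 0.0]
ft_force: [1.0, -0.6, 2.2]
grip_width: -0.003
grasp_force: 1.4
```

Converted, 0.002 m is 0.0027, 0.001 m is 0.0013.

Emit:
{"api": "move_arm", "payload": {
  "plan": [
    {"delta_pos": [0, 0, 0.0013], "turn": [0, 0, 0], "fingers": 1},
    {"delta_pos": [0, 0, 0.0027], "turn": [0, 0, 0], "fingers": 1},
    {"delta_pos": [0, 0, 0.0027], "turn": [0, 0, 0], "fingers": 1}
  ]
}}

```text
clock: 22.38
position: [0.4434, -0.1408, 0.0925]
ee_rot: [0.009, 1.0, 0.0, 0.0]
ft_force: [0.8, 0.5, 1.7]
grip_width: 0.001
grasp_force: 0.9
```

Converted, 0.002 m is 0.0027, 0.001 m is 0.0013.

Emit:
{"api": "move_arm", "payload": {
  "plan": [
    {"delta_pos": [0, 0, 0.0013], "turn": [0, 0, 0], "fingers": 1},
    {"delta_pos": [0, 0, 0.0027], "turn": [0, 0, 0], "fingers": 1},
    {"delta_pos": [0, 0, 0.0027], "turn": [0, 0, 0], "fingers": 1}
  ]
}}

```text
clock: 22.75
position: [0.4429, -0.1408, 0.0902]
ee_rot: [0.009, 1.0, -0.0, -0.0]
ft_force: [1.1, 1.5, 2.0]
grip_width: 0.002
grasp_force: 1.0
```

Converted, 0.0015 m is 0.002, 0.001 m is 0.0013.

Emit:
{"api": "move_arm", "payload": {
  "plan": [
    {"delta_pos": [0, 0, 0.0013], "turn": [0, 0, 0], "fingers": 1},
    {"delta_pos": [0, 0, 0.002], "turn": [0, 0, 0], "fingers": 1},
    {"delta_pos": [0, 0, 0.002], "turn": [0, 0, 0], "fingers": 1}
  ]
}}

```text
clock: 23.12
position: [0.4424, -0.1408, 0.0885]
ee_rot: [0.009, 1.0, 0.0, -0.001]
ft_force: [0.2, 0.6, 0.2]
grip_width: -0.004
grasp_force: 0.0
```

```bash
cat > chk.py <<'E'
from h import *
c=camera("scene"); P=pts(c).reshape(-1,3); L=Ro.from_euler("z",-YAW).apply(P-[.4925,-.142,0])
for lo,hi,a,b in((.070,.088,-.07,.01),(.094,.103,-.02,.06)):
    m=(abs(L[:,1])<.014)&(L[:,0]>a)&(L[:,0]<b)&(L[:,2]>lo)&(L[:,2]<hi); print(m.sum(),L[m].mean(0).round(4),np.percentile(L[m],[5,95],axis=0).round(4).tolist())
cv2.imwrite("pics/last.png",cv2.resize(c["color"][130:275,190:360,::-1],None,fx=4.1,fy=4.1)); print(get_obs()["position"],get_obs()["ft_force"])
E
python3 chk.py
```

```text
154 [-0.0192  0.0027  0.0827] [[-0.0621, -0.0078, 0.0758], [0.0038, 0.0109, 0.0866]]
75 [0.0396 0.0008 0.0983] [[0.0306, -0.0087, 0.0956], [0.0488, 0.0079, 0.1]]
[ 0.4424042  -0.14076631  0.0884676 ] [ 0.39958844  0.13350095 -0.21172094]
```

The pusher has closed: its grip is at track x≈0.040, against 0.041 expected with two bottles. I'll lift clear and verify.

Converted, -0.13 m is -0.1733, -0.1 m is -0.1333.

Emit:
{"api": "move_arm", "payload": {
  "plan": [
    {"delta_pos": [0, 0, -0.0667], "turn": [0, 0, 0], "fingers": 1},
    {"delta_pos": [0, 0, -0.1333], "turn": [0, 0, 0], "fingers": 1},
    {"delta_pos": [0, 0, -0.1733], "turn": [0, 0, 0], "fingers": 1},
    {"delta_pos": [0, 0, -0.1733], "turn": [0, 0, 0], "fingers": 1},
    {"delta_pos": [0, 0, -0.1733], "turn": [0, 0, 0], "fingers": 1}
  ]
}}

```text
clock: 23.8
position: [0.4425, -0.1407, 0.2179]
ee_rot: [0.009, 1.0, 0.0, -0.001]
ft_force: [-0.3, 1.0, -1.4]
grip_width: 0.002
grasp_force: 0.0
```

```bash
python3 chk.py
```

```text
112 [-0.0061  0.0014  0.0824] [[-0.0154, -0.0086, 0.075], [0.0046, 0.0095, 0.085]]
75 [0.0396 0.0009 0.0984] [[0.0307, -0.0088, 0.0962], [0.0486, 0.0082, 0.1001]]
[ 0.44231683 -0.14067531  0.21766486] [-0.37866903  0.0608001  -1.05460588]
```

View pics/last.png

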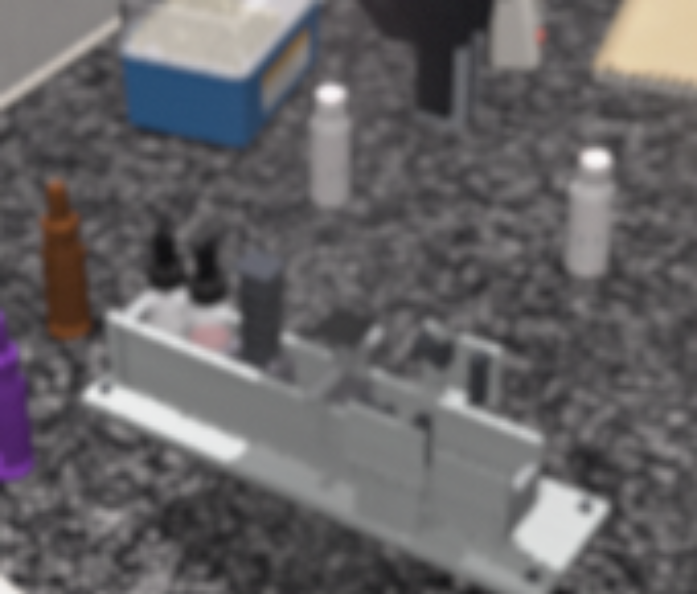

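Both dropper bottles stand upright in line at (165,270) and (208,285), with the pusher closed on them at (262,305). The short bottles haven't moved, and the arm is clear.

```bash
python3 -c "
from h import *
print(hand_in())"
```

```text
the job is handed in; nothing more can be done
None
```

The job is done and handed in at about 24 s: the catch was found by feel, and the last picture shows both dropper bottles upright in line, the pusher closed on them, and the two short bottles where they were.

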